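# Snap the orange cover into its lens cell with a steel sleeve

## Robot

A 6-joint arm with a two-finger parallel gripper is mounted at the origin on a cart in front of the work surface, level with it; the furniture and walls round the work are solid. World frame = base frame: x ahead of the robot, y to its left, z up, the work surface at z = 0. Lengths are in m, angles in rad, forces in N, time in s.
With the tool pointing down it reaches from about 0.35 to 0.975 m from the base axis. Payload 4.9 kg.
Tool frame: the origin (TCP) lies midway between the tips of the shut fingers; the grasp point (between the pads) lies 19 mm behind it; z points along the fingers, y is the line along which they close (so a half turn about z gives the same grasp; the last joint's range is limited). The gripper opens to 85 mm and grips with 20 to 120 N. Pads are 22 mm wide; open, the fingers measure 114 mm over their backs; the gripper's body (76 mm by 85 mm) begins 54 mm behind the grasp point. The pads swing forward as they close: fully open they stand 13 mm farther back than shut.
Start: joints at [-1.459, 0.053, 1.613, -0, 1.476, -0.119], TCP at [0.143, -0.608, 0.231] pointing down, gripper open.
Joint ranges: [-3.01, 3.01], [-1.01, 2.22], [0.06, 2.58], [-1.02, 4.17], [0.09, 2.62], [-3.14, 3.14]. Speed limits (rad/s): [2.57, 2.57, 3.14, 3.14, 3.14, 3.14].

## Interface

Orientations are given as a unit quaternion [w, x, y, z].
In Python, from plant import * gives the robot as it stands.
- The arm moves only by the tool jog_arm, never from a script. Its argument "targets" is a list of rows, each a list of 3 entries, a list of its own where there are three numbers: the shift along the tool's x, y, z in units of 25 mm (1.0 is 25 mm), then the turn, a rotation vector about the tool's x, y, z in units of 8 degrees (1.0 is 8 degrees), then the opening in per cent of the stroke, from 0 (shut) to 100 (fully open). A call has 1 to 8 rows; each row is the pose to reach, as a shift and turn from the pose commanded when the call began, along the tool's axes at that moment; what a row does not reach only later rows make up. A row lasts 1/8 s, in which the tool goes at most 62.5 mm and 10.7 degrees, less where a joint would pass 70% of its speed; a pose out of reach is approached as far as the arm can. A call with a gripper value outside its range is refused whole. The fingers move at their own pace and stop on an object; the grip force is fixed at half the most. Time passes only in rows, so rows that repeat a pose let the fingers close. It gives the time, the measured TCP pose, the force, the opening and the grip force at its end, in the units of the state.
- state(): the state, without advancing time (a new reading comes with each control period).
- grab_frame(name): name is "scene" or "top" or "wrist"; returns (picture, depth): 400x640x3 uint8, red, green, blue; 400x640 float32, m along the optical axis (not along the pixel's ray), 0 where there is no reading.
- camera_params(name): a dict with "fovy" (degrees; the focal length in pixels is half the picture's height over the tangent of half this angle, whatever the lens; pixels are square), "cx", "cy" (the principal point, pixels), "rvec" (rotation vector, rad) and "tvec" (3), from world to camera coordinates, as OpenCV has them; the wrist camera has in their place "hand_eye" (4x4, takes a point from camera to tool coordinates, whose origin is the TCP and whose axes are the flange's). Camera axes: x right, y down, z forward; pixel columns grow to the right and rows downward; lengths in m; the calibration is good to about 2 mm. A picture is of the moment at which its call begins: read the wrist's pose just before it. camera_params takes no time and is no camera call.
- job_done(): hands the job in; it is judged then, once.
The state is a dict: "time": time; "joint_pos": joint angles; "joint_vel": joint speeds; "joint_efforts": joint torques, N m; "tool_pos": TCP position; "tool_rot": TCP orientation; "contact_force": force on the tool from outside, world axes, zero at the start; "ft_torque": the same for the moment, N m; "gripper_width": opening from 0.0 (shut) to 1.0 (fully open); "grasp_force": force on a finger pad.
Only numpy, scipy, OpenCV 4.12 (cv2) and the standard library are available. Lean on these libraries where they do the work, as an engineer would, in place of code of your own. Each camera call takes 0.05 s, during which the arm holds its last target. There are 200 camera calls.

## Task

The orange cover is only resting in the mouth of its lens cell. Take the steel sleeve and, using its lower end as a pusher, press the cover straight down until it snaps fully home; do not push the cover with the gripper itself. Then stand the sleeve upright on the table, clear of the lens cell, and let go of it.

Things in the scene. Friction and masses are not known exactly. Their poses are not given: they have to be found in the camera images.
- sleeve_center (a point): The loose pusher: a bare steel sleeve, an upright cylinder 29 mm in diameter, 58 mm tall, about 0.12 kg, with a small yellow mark: the tallest and thickest of three pale cylinders (the other two, post holders 45 mm tall, have a side screw; a yellow glue stick is 100 mm tall: not these). The point is its centre, 29 mm above its lower end; z up along its axis. Stands on the table; grip any side.
- cap_top (a point): Centre of the flat hub top of the orange cover, z up. Loose, 23 mm tall: flange 40 mm wide, 3 mm thick, below a hub 30 mm wide. At first the flange rests on four sprung balls in the cell's bore, hub top about 14 mm above the rim (50 mm above the table). Pressed down about 11 mm (5 to 10 N) it snaps past the balls; home on the recess floor its top is 3 mm above the rim.
- cell_mouth (a point): Lens cell of the orange cover: a square aluminium block 70 x 70 mm, 36 mm high, fixed to the table, with a round recess 43 mm wide, 20 mm deep in its top and a brass plunger in each side. The point is the centre of the recess at rim height, 36 mm above the table; z up, x and y along the sides. An equal block nearby has a white cover already home; leave it.

How it is judged:
By the outcome, as a careful person would: the job done as asked, in the order asked, and still so for the second after the job is handed in, with the robot touching nothing.
It also fails if it takes over 45 s, if anything falls off the work surface, if the arm or the gripper's body presses on something with over 40 N, if the wrist force passes 120 N, or if a joint passes its speed limit or range.

## Working session

There is one attempt and no reset: what is moved stays moved. The work goes in short steps, Python scripts to look and compute and a tool call to move; the robot and the scene stay as the last step left them, time stands still between calls to the robot, and variables do not carry over. Pictures are saved under pics/ and viewed, at most 10 in all, crops included, and the job is handed in when it is done.

Besides the shell and the picture viewer there is one more tool, called after "Emit:" as name(argument=value, ...) on one line, values as JSON. jog_arm: Moves the arm, as the interface text tells. Its arguments: {"type":"object","properties":{"targets":{"type":"array"}},"required":["targets"]}

```bash
mkdir -p pics
cat > h.py <<'E'
from plant import *
import numpy as np, cv2
from scipy.spatial.transform import Rotation as R
def cam(n,s=None):
    p=camera_params(n); f=200/np.tan(np.radians(p["fovy"])/2)
    if "hand_eye" in p:
        H=np.array(p["hand_eye"]); q=s["tool_rot"]; T=R.from_quat([q[1],q[2],q[3],q[0]]).as_matrix()
        Rw=T@H[:3,:3]; o=T@H[:3,3]+np.array(s["tool_pos"])
    else:
        Rc=R.from_rotvec(p["rvec"]).as_matrix(); Rw=Rc.T; o=-Rc.T@np.array(p["tvec"])
    return f,p["cx"],p["cy"],Rw,o
def ray(c,u,v,z):
    f,cx,cy,Rw,o=c; d=Rw@np.array([(u-cx)/f,(v-cy)/f,1]); return o+d*(z-o[2])/d[2]
def proj(c,P):
    f,cx,cy,Rw,o=c; q=Rw.T@(np.array(P)-o); return f*q[0]/q[2]+cx,f*q[1]/q[2]+cy
def cloud(c,D):
    f,cx,cy,Rw,o=c; v,u=np.mgrid[:400,:640]
    return (np.stack([(u-cx)/f*D,(v-cy)/f*D,D],-1))@Rw.T+o
def togo(s,P):
    q=s["tool_rot"]; return R.from_quat([q[1],q[2],q[3],q[0]]).as_matrix().T@(np.array(P)-s["tool_pos"])/0.025
E
python3 - <<'E'
from h import *
s=state();print(s)
for n in ("scene","top","wrist"):
    I,D=grab_frame(n); cv2.imwrite(f"pics/{n}0.png",I[:,:,::-1]); np.savez(f"{n}0.npz",I=I,D=D)
    print(n,camera_params(n))
E
```

```text
{'time': 0.0, 'joint_pos': array([-1.45899202e+00,  5.33585051e-02,  1.61430882e+00, -8.25199844e-06,
        1.47596983e+00, -1.18993220e-01]), 'joint_vel': array([ 0.00089239, -0.0002563 , -0.00154761,  0.00011205,  0.00071193,
       -0.00068416]), 'joint_efforts': array([-8.03621037e-05, -3.93681693e+01, -3.70180535e+01, -2.25263835e-05,
        7.02950754e-03,  1.62859422e-06]), 'tool_pos': array([ 0.1429037 , -0.60780527,  0.23005313]), 'tool_rot': array([-1.02225674e-03,  9.93348384e-01,  1.15143143e-01, -4.32616103e-07]), 'contact_force': array([ 0.15976768, -0.13553762,  0.45738041]), 'ft_torque': array([ 0.06334371, -0.06328897, -0.04035806]), 'grasp_force': 0.0, 'gripper_width': 0.9999784337480028}
scene {'fovy': 52.41322128886576, 'cx': 324.4088766168719, 'cy': 204.24736509040702, 'rvec': array([ 1.25880171, -1.95861506,  1.15670168]), 'tvec': array([0.34668558, 0.28855375, 0.61870388])}
top {'fovy': 47.2687860677408, 'cx': 317.6961162089446, 'cy': 198.85216809301403, 'rvec': array([ 2.12961531, -2.19617579,  0.09239133]), 'tvec': array([0.14334167, 0.50214908, 0.95347894])}
wrist {'fovy': 69.84379435618315, 'cx': 316.702402236784, 'cy': 198.26946222142124, 'hand_eye': array([[-8.44078839e-04, -9.50563705e-01, -3.10528469e-01,
         8.07071763e-02],
       [ 9.99999331e-01, -5.56753252e-04, -1.01391296e-03,
         6.09036478e-04],
       [ 7.90901129e-04, -3.10529117e-01,  9.50563539e-01,
        -1.41700376e-01],
       [ 0.00000000e+00,  0.00000000e+00,  0.00000000e+00,
         1.00000000e+00]])}
```

View pics/top0.png

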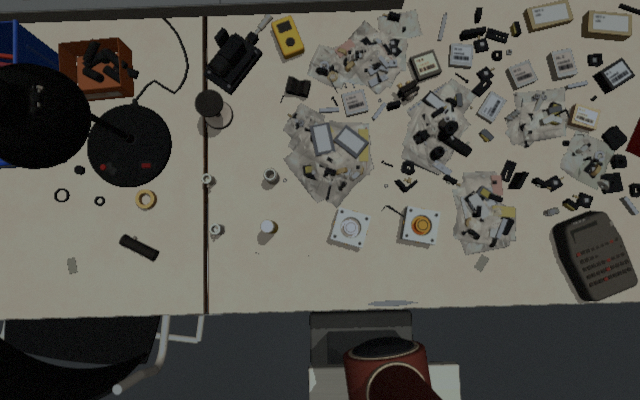

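View pics/scene0.png

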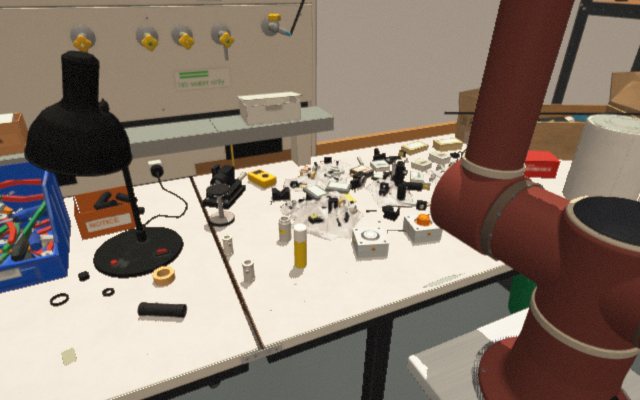

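Top view: orange cell at (421,225), white-cover cell at (350,228), sleeve about (270,176), glue stick (268,228), and post holders (208,180) and (216,230). The scene view agrees, with the sleeve at (285,229) just behind the glue stick at (300,247).

Run:
```python
from h import *
z=np.load("top0.npz"); I,D=z["I"],z["D"]; c=cam("top"); P=cloud(c,D)
hsv=cv2.cvtColor(I,cv2.COLOR_RGB2HSV)
def rep(n,m,zz):
    v,u=np.nonzero(m); p=P[v,u]; print(n,len(u),"px",u.mean().round(1),v.mean().round(1),"ray",ray(c,u.mean(),v.mean(),zz).round(4),"medz",np.median(p[:,2]).round(4), "mid",((p.min(0)+p.max(0))/2).round(4))
def box(u0,u1,v0,v1):
    b=np.zeros(D.shape,bool); b[v0:v1,u0:u1]=1; return b
Z=P[...,2]
for n,b in (("sleeve",(255,285,162,190)),("glue",(255,285,212,240)),("h1",(198,222,168,192)),("h2",(206,226,218,240))):
    m=box(*b)&(D>0); zt=np.percentile(Z[m],97); print(n,"ztop",zt.round(4)); rep(n,m&(Z>zt-.008),zt)
m=box(405,440,208,245)&(hsv[...,0]<22)&(hsv[...,1]>140)&(hsv[...,2]>80)
rep("orange",m,.05)
rep("hub",m&(Z>.043),.05)
m=box(395,446,200,250)&(Z>.025)&(Z<.042); rep("cell",m,.036)
cn,_=cv2.findContours(m.astype(np.uint8),0,2); r=cv2.minAreaRect(max(cn,key=cv2.contourArea)); print(r, ray(c,*r[0],.036))
bb=cv2.boxPoints(r); print(np.array([ray(c,*q,.036) for q in bb]).round(4))
print("table", np.median(Z[240:270,280:320]))
```

```text
sleeve ztop 0.059
sleeve 87 px 270.0 174.4 ray [0.5574 0.2252 0.059 ] medz 0.058 mid [0.5589 0.227  0.0567]
glue ztop 0.1021
glue 150 px 266.5 225.5 ray [0.4491 0.2292 0.1021] medz 0.1005 mid [0.4494 0.2296 0.0991]
h1 ztop 0.0465
h1 73 px 206.0 178.0 ray [0.5561 0.3626 0.0465] medz 0.0451 mid [0.5558 0.3629 0.0442]
h2 ztop 0.0471
h2 79 px 214.4 228.4 ray [0.4489 0.3455 0.0471] medz 0.0457 mid [0.4489 0.3458 0.0443]
orange 249 px 420.9 225.0 ray [ 0.4429 -0.0845  0.05  ] medz 0.0495 mid [0.4354 0.0036 0.5083]
hub 162 px 422.1 224.4 ray [ 0.4439 -0.0871  0.05  ] medz 0.0505 mid [0.4328 0.0066 0.5221]
cell 973 px 420.1 224.7 ray [ 0.4439 -0.0859  0.036 ] medz 0.0368 mid [ 0.4434 -0.0868  0.0335]
((420.02703857421875, 224.83782958984375), (35.1813850402832, 34.52378463745117), 9.462322235107422) [ 0.44366062 -0.08573235  0.036     ]
[[ 0.4154 -0.042   0.036 ]
 [ 0.4866 -0.0574  0.036 ]
 [ 0.4721 -0.1297  0.036 ]
 [ 0.4011 -0.1138  0.036 ]]
table 0.0010164384593397413
```

Run:
```python
from h import *
s=state(); print(togo(s,(.557,.225,.19)), togo(s,(.45,-.1,.23)))
```

```text
[ 23.74487764 -28.64317112   1.66456969] [ 16.60542042 -16.96926749   0.04391407]
```

Emit:
jog_arm(targets=[[[16.6,-17,0],[0,0,-6],100],[[16.6,-17,0],[0,0,-6],100],[[16.6,-17,0],[0,0,-6],100],[[16.6,-17,0],[0,0,-6],100],[[16.6,-17,0],[0,0,-6],100],[[16.6,-17,0],[0,0,-6],100],[[16.6,-17,0],[0,0,-6],100],[[23.7,-28.6,1.6],[0,0,-11.25],100]])

```text
time: 1.15
tool_pos: [0.3934, -0.1744, 0.2266]
tool_rot: [0.001, 0.808, 0.59, 0.0]
contact_force: [0.3, -0.1, -0.7]
gripper_width: 1.0
grasp_force: 0.0
```

Run:
```python
from h import *
s=state(); q=s["tool_rot"]; print(togo(s,(.557,.225,.19)),s["joint_pos"].round(2),s["tool_pos"],s["contact_force"]); T=R.from_quat([q[1],q[2],q[3],q[0]]).as_matrix(); print(T.round(3))
```

```text
[17.21008121  1.3592647   1.46178002] [-0.59 -0.44  2.05  0.    1.53 -0.28] [ 0.39341044 -0.17438287  0.22659018] [ 0.33297096 -0.07640548 -0.67327991]
[[ 0.305  0.952  0.001]
 [ 0.952 -0.305 -0.001]
 [-0.     0.001 -1.   ]]
```

Emit:
jog_arm(targets=[[[17.2,1.4,1.4],[0,0,-2.2],100],[[17.2,1.4,1.4],[0,0,-2.2],100],[[17.2,1.4,1.4],[0,0,-2.2],100],[[17.2,1.4,1.4],[0,0,-2.2],100],[[17.2,1.4,1.4],[0,0,-2.2],100],[[17.2,1.4,1.4],[0,0,-2.2],100],[[17.2,1.4,1.4],[0,0,-2.2],100],[[17.2,1.4,1.4],[0,0,-2.2],100]])

```text
time: 2.15
tool_pos: [0.5588, 0.2249, 0.1895]
tool_rot: [-0.001, 0.708, 0.706, -0.001]
contact_force: [0.0, -0.1, -0.4]
gripper_width: 1.002
grasp_force: 0.0
```

Run:
```python
from h import *
s=state(); I,D=grab_frame("wrist"); c=cam("wrist",s); cv2.imwrite("pics/w1.png",I[:,:,::-1]); P=cloud(c,D); np.savez("w1.npz",I=I,D=D,P=P)
print(s["tool_pos"],s["tool_rot"],s["joint_pos"].round(2))
print("pred px",proj(c,(.5574,.2252,.058)))
d=np.hypot(P[...,0]-.557,P[...,1]-.225); m=(d<.03)&(P[...,2]>.05)&(P[...,2]<.066)&(D>0)
v,u=np.nonzero(m); cc,r=cv2.minEnclosingCircle(P[v,u,:2].astype(np.float32)); print(len(u),cc,r,P[v,u,2].mean())
t=(D>0)&(P[...,2]>.012)&(d>.03)&(d<.1); print("near obstacles",t.sum(), np.c_[P[t]][::max(1,t.sum()//12)].round(3))
print(togo(s,(*cc,.02)))
```

```text
[0.55880418 0.22494075 0.18950947] [-0.00087088  0.70822391  0.70598666 -0.00098364] [0.26 0.03 1.71 0.   1.41 0.26]
pred px (np.float64(314.5950621107988), np.float64(188.69491014821284))
366 (0.5598054528236389, 0.22670051455497742) 0.014319365844130516 0.055309914257914206
near obstacles 34657 [[0.458 0.241 0.012]
 [0.535 0.134 0.015]
 [0.517 0.221 0.205]
 [0.517 0.225 0.23 ]
 [0.522 0.237 0.253]
 [0.601 0.237 0.258]
 [0.621 0.236 0.261]
 [0.528 0.24  0.269]
 [0.59  0.241 0.273]
 [0.593 0.242 0.276]
 [0.625 0.217 0.259]
 [0.5   0.23  0.273]
 [0.63  0.237 0.281]]
[0.07162658 0.05760909 6.78023959]
```

View pics/w1.png

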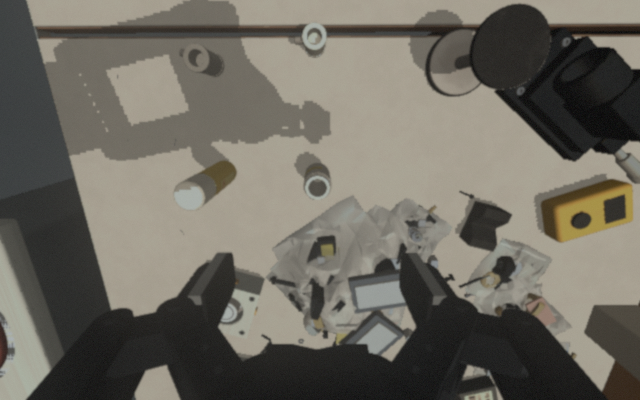

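The sleeve's open top is at (317,185) in the wrist view, with free space for the fingers on both sides. I'll descend and grip.

Emit:
jog_arm(targets=[[[0.07,0.04,2.3],[0,0,0],75],[[0.07,0.04,4.5],[0,0,0],75],[[0.07,0.04,5.5],[0,0,0],75],[[0.07,0.04,6.2],[0,0,0],75],[[0.07,0.04,6.8],[0,0,0],75],[[0.07,0.04,6.8],[0,0,0],75],[[0.07,0.04,6.8],[0,0,0],30],[[0.07,0.04,6.8],[0,0,0],10]])

```text
time: 3.2
tool_pos: [0.5608, 0.2239, 0.0226]
tool_rot: [0.0, 0.71, 0.704, 0.001]
contact_force: [-0.0, -0.1, -0.5]
gripper_width: 0.329
grasp_force: 10.0
```

Emit:
jog_arm(targets=[[[0,0,0],[0,0,0],0],[[0,0,0],[0,0,0],0],[[0,0,0],[0,0,0],0],[[0,0,0],[0,0,0],0],[[0,0,0],[0,0,0],0],[[0,0,0],[0,0,0],0]])

```text
time: 3.95
tool_pos: [0.5609, 0.224, 0.0228]
tool_rot: [0.001, 0.71, 0.704, 0.001]
contact_force: [-1.6, -0.0, 7.1]
gripper_width: 0.317
grasp_force: 59.1
```

Emit:
jog_arm(targets=[[[0,0,-0.5],[0,0,0],0],[[0,0,-2],[0,0,0],0],[[0,0,-4],[0,0,0],0],[[0,0,-5.2],[0,0,0],0],[[-2,0.8,-5.2],[0,0,0],0],[[-4,1.5,-5.2],[0,0,0],0],[[-6,2.3,-5.2],[0,0,0],0],[[-8,3,-5.2],[0,0,0],0]])

```text
time: 4.95
tool_pos: [0.6337, 0.0215, 0.1516]
tool_rot: [0.0, 0.71, 0.704, 0.0]
contact_force: [0.1, -0.1, -2.1]
gripper_width: 0.316
grasp_force: 59.1
```

Run:
```python
from h import *
s=state(); print(s["tool_pos"],s["gripper_width"],s["grasp_force"],s["contact_force"],s["joint_pos"].round(2),togo(s,(.4435,-.089,.15)),togo(s,(.4435,-.089,.10)))
```

```text
[0.6336993 0.0215421 0.1515688] 0.3160723349420551 59.1165002505295 [ 0.07745781 -0.11380986 -2.05753919] [-0.08  0.13  1.66  0.    1.35 -0.08] [-4.47796409 -7.57500371  0.06017678] [-4.47805996 -7.575627    2.06017668]
```

Emit:
jog_arm(targets=[[[-1.2,-2,0],[0,0,0],0],[[-2.4,-4,0],[0,0,0],0],[[-3.6,-6,0],[0,0,0],0],[[-4.5,-7.5,0],[0,0,0],0],[[-4.5,-7.5,1],[0,0,0],0],[[-4.5,-7.5,2],[0,0,0],0],[[-4.5,-7.5,2],[0,0,0],0],[[-4.5,-7.5,2],[0,0,0],0]])

```text
time: 5.95
tool_pos: [0.4456, -0.0881, 0.1022]
tool_rot: [0.001, 0.71, 0.704, 0.0]
contact_force: [0.0, -0.4, -0.6]
gripper_width: 0.317
grasp_force: 59.5
```

Run:
```python
from h import *
s=state(); I,D=grab_frame("wrist"); c=cam("wrist",s); P=cloud(c,D); cv2.imwrite("pics/w2.png",I[:,:,::-1]); np.savez("w2.npz",I=I,D=D,P=P)
I2,D2=grab_frame("scene"); cv2.imwrite("pics/s2.png",cv2.resize(I2[150:310,320:520,::-1],None,fx=3.5,fy=3.5,interpolation=cv2.INTER_CUBIC)); np.savez("s2.npz",I=I2,D=D2)
print(s["tool_pos"],s["tool_rot"])
print("sleeve bottom pred",proj(c,(*s["tool_pos"][:2],s["tool_pos"][2]-.0228)), "cap",proj(c,(.4435,-.0865,.05)))
hsv=cv2.cvtColor(I,cv2.COLOR_RGB2HSV); m=(hsv[...,0]<22)&(hsv[...,1]>140)&(hsv[...,2]>60)&(abs(P[...,0]-.4435)<.03)&(abs(P[...,1]+.087)<.03)
v,u=np.nonzero(m); print(len(u),u.min(),u.max(),v.min(),v.max(),P[m].min(0),P[m].max(0))
m=(D>0)&(P[...,2]>.028)&(P[...,2]<.041)&(abs(P[...,0]-.4435)<.06)&(abs(P[...,1]+.087)<.06); p=P[m]; print("block",m.sum(),p.min(0),p.max(0),p[:,2].mean())
```

```text
[ 0.44558985 -0.08807285  0.10223728] [5.22350901e-04 7.09706269e-01 7.04497463e-01 2.50840229e-04]
sleeve bottom pred (np.float64(315.2188043491168), np.float64(237.0780671222028)) cap (np.float64(312.4394611087397), np.float64(217.35735714131016))
865 291 337 186 221 [ 0.4259859  -0.09686688  0.02692913] [ 0.46300492 -0.06855465  0.05066366]
block 4937 [ 0.40371781 -0.11755152  0.02800618] [ 0.48628047 -0.04681555  0.04089095] 0.0343476758685094
```

View pics/w2.png

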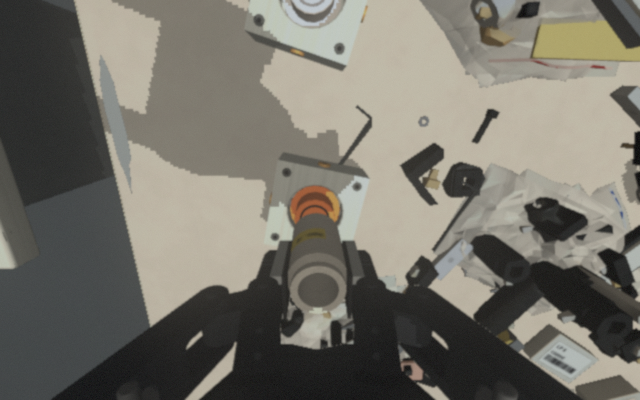

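View pics/s2.png

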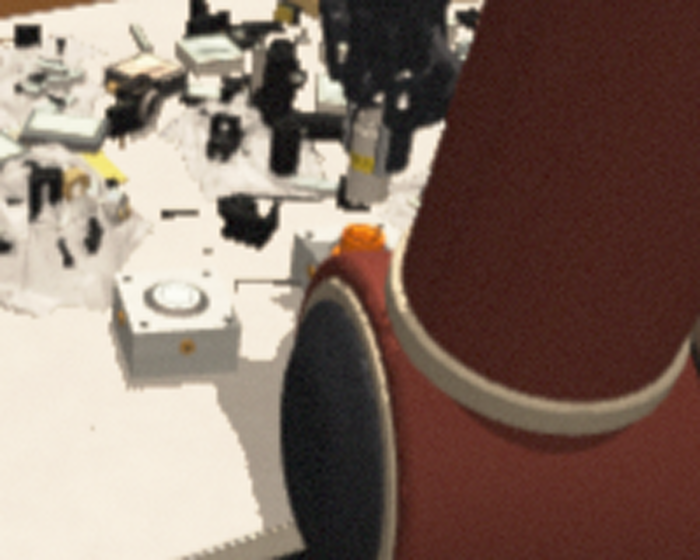

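The wrist view shows the sleeve held upright with its top ring at about (318,287), and the orange cover below it at about (315,207). The scene crop shows the sleeve hanging straight above the cover. Next I'll compare both in the same frame.

Run:
```python
from h import *
s=state(); c=cam("wrist",s); z=np.load("w2.npz"); I,D,P=z["I"],z["D"],z["P"]
Z=P[...,2]; v,u=np.mgrid[:400,:640]
m=(D>0)&(u>280)&(u<356)&(v>255)&(v<320)&(Z>.128)&(Z<.146)
# sleeve: side-surface points -> circle fit
g=(D>0)&(u>288)&(u<346)&(v>215)&(v<262)&(Z>.083)&(Z<.135)
from scipy.optimize import least_squares
p=P[g][:,:2]; f=least_squares(lambda q:np.hypot(*(p-q).T)-.0145,p.mean(0)-[0,.01],loss="soft_l1",f_scale=.001); print("side fit",len(p),f.x,np.abs(f.fun).mean())
p=P[m][:,:2]; print("ring",m.sum(),cv2.minEnclosingCircle(p.astype(np.float32)),P[m].mean(0))
print("ring ray",ray(c,318,287,.1374))
hsv=cv2.cvtColor(I,cv2.COLOR_RGB2HSV); o=(hsv[...,0]<25)&(hsv[...,1]>110)&(hsv[...,2]>60)&(abs(u-315)<40)&(v>175)&(v<235)&(Z<.06)
fl=o&(Z<.036)
# outer outline: topmost orange px per column, cast on flange top plane z=.030
def fit(mask,zz,r,n):
    E=[]
    for col in range(640):
        r_=np.nonzero(mask[:,col])[0]
        if len(r_): E.append(ray(c,col,r_[0]-.5,zz)[:2])
    E=np.array(E)[2:-2]; q=least_squares(lambda a:np.hypot(*(E-a).T)-r,[.444,-.087],loss="soft_l1",f_scale=.001); print(n,len(E),q.x,np.abs(q.fun).mean())
fit(o,.030,.020,"flange"); fit(o&(Z>.042),.050,.015,"hub")
```

```text
side fit 2150 [ 0.44620874 -0.08642411] 0.00040196199053509974
ring 3149 ((0.44696393609046936, -0.08770575374364853), 0.0198892280459404) [ 0.44697679 -0.08468289  0.13484757]
ring ray [ 0.4474357  -0.08443015  0.1374    ]
flange 46 [ 0.44540987 -0.08830099] 0.00020009132091839308
hub 37 [ 0.44524964 -0.08629763] 0.0002592970744010534
```

Emit:
jog_arm(targets=[[[-0.05,-0.05,0.4],[0,0,0],0],[[-0.05,-0.05,0.8],[0,0,0],0],[[-0.05,-0.05,1.05],[0,0,0],0],[[-0.05,-0.05,1.2],[0,0,0],0],[[-0.05,-0.05,1.3],[0,0,0],0]])

```text
time: 6.68
tool_pos: [0.4447, -0.0895, 0.0698]
tool_rot: [0.001, 0.71, 0.704, 0.0]
contact_force: [-0.9, 0.8, 4.0]
gripper_width: 0.316
grasp_force: 60.1
```

Emit:
jog_arm(targets=[[[0,0,0.08],[0,0,0],0],[[0,0,0.16],[0,0,0],0],[[0,0,0.24],[0,0,0],0],[[0,0,0.3],[0,0,0],0],[[0,0,0.3],[0,0,0],0]])

```text
time: 7.3
tool_pos: [0.4437, -0.0892, 0.0618]
tool_rot: [-0.0, 0.71, 0.704, -0.0]
contact_force: [-3.5, 1.0, 5.6]
gripper_width: 0.314
grasp_force: 60.3
```

Emit:
jog_arm(targets=[[[0,0,0.05],[0,0,0],0],[[0,0,0.1],[0,0,0],0],[[0,0,0.1],[0,0,0],0]])

```text
time: 7.68
tool_pos: [0.444, -0.0893, 0.0618]
tool_rot: [-0.001, 0.71, 0.705, -0.001]
contact_force: [-10.2, 3.6, 20.3]
gripper_width: 0.317
grasp_force: 62.2
```

The tool stopped at 61.8 mm while the force rose to 20 N, so the cover is likely on the recess floor. I'll lift and check.

Emit:
jog_arm(targets=[[[0,0,-0.2],[0,0,0],0],[[0,0,-0.6],[0,0,0],0],[[0,0,-1.6],[0,0,0],0],[[0,0,-2.8],[0,0,0],0],[[0,0,-3.5],[0,0,0],0],[[0,0,-3.5],[0,0,0],0],[[0,0,-3.5],[0,0,0],0]])

```text
time: 8.55
tool_pos: [0.4431, -0.089, 0.145]
tool_rot: [-0.001, 0.71, 0.704, -0.0]
contact_force: [-0.7, 0.5, -1.2]
gripper_width: 0.317
grasp_force: 59.5
```

Run:
```python
from h import *
s=state(); I,D=grab_frame("wrist"); c=cam("wrist",s); P=cloud(c,D); print(s["tool_pos"])
hsv=cv2.cvtColor(I,cv2.COLOR_RGB2HSV); o=(hsv[...,0]<25)&(hsv[...,1]>110)&(hsv[...,2]>60)&(abs(P[...,0]-.445)<.025)&(abs(P[...,1]+.087)<.025)
print(o.sum(),np.percentile(P[o][:,2],[5,50,95]),P[o].mean(0))
b=(abs(P[...,0]-.445)<.04)&(abs(P[...,1]+.087)<.05)&(P[...,2]>.031)&(P[...,2]<.045)&~o; print("rim",np.median(P[b][:,2]))
cv2.imwrite("pics/w3.png",cv2.resize(I[100:330,220:420,::-1],None,fx=2.5,fy=2.5))
```

```text
[ 0.44309372 -0.08897433  0.14498342]
1171 [0.01763961 0.03776304 0.03934232] [ 0.44571978 -0.08477972  0.03607588]
rim 0.03507269604854393
```

View pics/w3.png

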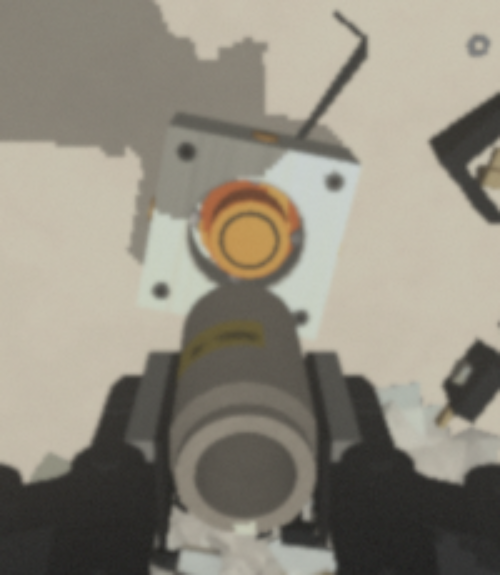

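The cover is home: it sits level, with its hub top 38 mm above the table and the flange down past the balls. I'll take the sleeve back to its original clear spot.

Emit:
jog_arm(targets=[[[2,0.7,0],[0,0,0],0],[[4,1.5,0],[0,0,0],0],[[6,2.2,0],[0,0,0],0],[[8,2.9,0],[0,0,0],0],[[10,3.7,0],[0,0,0],0],[[12,4.4,0],[0,0,0],0],[[12.6,4.6,0],[0,0,0],0],[[12.6,4.6,0],[0,0,0],0]])

```text
time: 9.6
tool_pos: [0.5605, 0.2251, 0.1448]
tool_rot: [-0.0, 0.709, 0.705, -0.001]
contact_force: [0.6, -0.5, -1.1]
gripper_width: 0.313
grasp_force: 59.5
```

Emit:
jog_arm(targets=[[[0,0,1],[0,0,0],0],[[0,0,2.3],[0,0,0],0],[[0,0,3.5],[0,0,0],0],[[0,0,4.2],[0,0,0],0],[[0,0,4.6],[0,0,0],0],[[0,0,4.7],[0,0,0],0],[[0,0,4.7],[0,0,0],0]])

```text
time: 10.48
tool_pos: [0.5619, 0.225, 0.0297]
tool_rot: [0.0, 0.71, 0.704, 0.001]
contact_force: [0.5, -1.0, -0.1]
gripper_width: 0.316
grasp_force: 59.5
```

Emit:
jog_arm(targets=[[[0,0,0.1],[0,0,0],0],[[0,0,0.18],[0,0,0],0],[[0,0,0.22],[0,0,0],0],[[0,0,0.22],[0,0,0],0]])

```text
time: 10.98
tool_pos: [0.5611, 0.2249, 0.0231]
tool_rot: [-0.0, 0.71, 0.704, -0.0]
contact_force: [0.4, -0.8, -1.0]
gripper_width: 0.325
grasp_force: 59.5
```

Emit:
jog_arm(targets=[[[0,0,0.02],[0,0,0],0],[[0,0,0.04],[0,0,0],0],[[0,0,0.04],[0,0,0],0]])

```text
time: 11.35
tool_pos: [0.5613, 0.225, 0.0228]
tool_rot: [-0.0, 0.71, 0.704, 0.0]
contact_force: [-2.8, -0.1, 3.6]
gripper_width: 0.312
grasp_force: 60.0
```

Contact with the table is confirmed, so I'll release slowly.

Emit:
jog_arm(targets=[[[0,0,0],[0,0,0],36],[[0,0,0],[0,0,0],42],[[0,0,0],[0,0,0],50],[[0,0,0],[0,0,0],60],[[0,0,0],[0,0,0],75],[[0,0,0],[0,0,0],75],[[0,0,-0.5],[0,0,0],75],[[0,0,-1.2],[0,0,0],75]])

```text
time: 12.35
tool_pos: [0.5611, 0.2249, 0.0531]
tool_rot: [-0.0, 0.71, 0.704, -0.0]
contact_force: [0.4, -0.7, 0.4]
gripper_width: 0.748
grasp_force: 0.0
```

Emit:
jog_arm(targets=[[[0,0,-1],[0,0,0],75],[[0,0,-3],[0,0,0],75],[[0,0,-5],[0,0,0],75],[[0,0,-6],[0,0,0],75],[[0,0,-6],[0,0,0],75],[[0,0,-6],[0,0,0],75]])

```text
time: 13.1
tool_pos: [0.5606, 0.2248, 0.2014]
tool_rot: [-0.0, 0.71, 0.704, -0.001]
contact_force: [0.2, -0.6, -0.9]
gripper_width: 0.745
grasp_force: 0.0
```

Run:
```python
from h import *
s=state(); I,D=grab_frame("wrist"); c=cam("wrist",s); P=cloud(c,D); print(s["tool_pos"],s["contact_force"])
m=(np.hypot(P[...,0]-.56,P[...,1]-.226)<.03)&(P[...,2]>.05)&(P[...,2]<.066); print(m.sum(),P[m].mean(0))
t,Dt=grab_frame("top"); c=cam("top"); Pt=cloud(c,Dt)
cv2.imwrite("pics/end.png",np.vstack([I,t])[:,:,::-1][:, :][100:600,100:600])
h=cv2.cvtColor(t,cv2.COLOR_RGB2HSV); o=(h[...,0]<22)&(h[...,1]>140)&(abs(Pt[...,0]-.444)<.02)&(abs(Pt[...,1]+.086)<.02); print(o.sum(),np.percentile(Pt[o][:,2],[50,90]))
```

```text
[0.56057925 0.22475458 0.20140865] [ 0.24735021 -0.56446624 -0.92349786]
346 [0.56176513 0.22891094 0.05527037]
231 [0.03896445 0.04211877]
```

View pics/end.png

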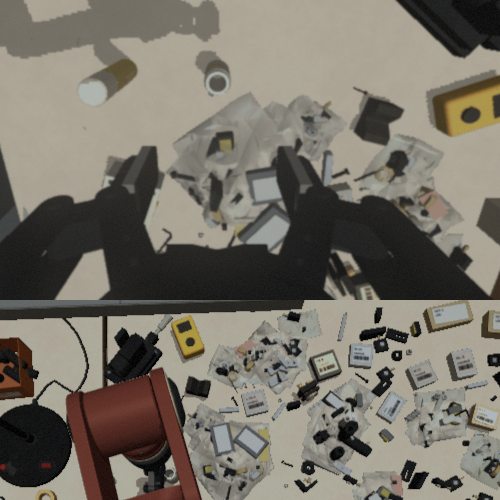

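The sleeve stands upright at (217,82) in the crop, clear of the gripper, and the cover top measures 39 mm, which is home.

```bash
python3 -c "
from plant import *
print(job_done())"
```

```text
the job is handed in; nothing more can be done
None
```

The orange cover is pressed fully home (hub top measured at about 39 mm above the table), the steel sleeve stands upright and released at its original spot clear of the lens cell, and the job was handed in at about 13 s.

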